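# Close and lock the child-safe match keeper

## Robot

A 6-joint arm with a two-finger parallel gripper is mounted at the origin on a cart in front of the work surface, level with it; the furniture and walls round the work are solid. World frame = base frame: x ahead of the robot, y to its left, z up, the work surface at z = 0. Lengths are in mm, angles in rad, forces in N, time in s.
With the tool pointing down it reaches from about 250 to 725 mm from the base axis. Payload 9.7 kg.
Tool frame: the origin (TCP) lies at the very end of the fingers, on their centre line; the grasp point (between the pads) lies 19 mm behind it; z points along the fingers, y is the line along which they close (so a half turn about z gives the same grasp; the last joint's range is limited). The gripper opens to 85 mm and grips with 20 to 120 N. Pads are 22 mm wide; open, the fingers measure 114 mm over their backs; the gripper's body (76 mm by 85 mm) begins 54 mm behind the grasp point. The pads swing forward as they close: fully open they stand 13 mm farther back than shut.
Start: joints at [-1.269, 0.087, 0.176, 1.66, 0, 1.571], TCP at [163.479, -525.139, 196.684] pointing down, gripper open.
Joint ranges: [-3.13, 3.13], [-0.85, 1.81], [-1.15, 1.24], [-2.2, 2.28], [-1.44, 1.52], [-3.14, 3.14]. Speed limits (rad/s): [2.22, 2.22, 2.57, 3.14, 3.14, 3.14].

## Interface

Orientations are given as a unit quaternion [x, y, z, w].
In Python, from rig import * gives the robot as it stands.
- The arm moves only by the tool step_arm, never from a script. Its argument "steps" is a list of rows, each a list of 7 numbers: the turn, a rotation vector about the world's x, y, z each as a share of 6 degrees, from -1 to 1, then the shift along the world's x, y, z each as a share of 0.025 m, from -1 to 1, then the opening, from 0 (shut) to 1 (fully open). In form: [[wx, wy, wz, x, y, z, fingers], ...]. A call has exactly 8 rows; each row shifts and turns the commanded pose from where the row before left it; what a row does not reach is not made up. A row lasts 1/12 s, in which the tool goes at most 41.7 mm and 7.16 degrees, less where a joint would pass 70% of its speed; a pose out of reach is approached as far as the arm can. A call with a number of a shift or a turn outside -1 to 1 is refused whole. A call with a gripper value outside its range is refused whole. The fingers move at their own pace and stop on an object; the grip force is fixed at half the most. Time passes only in rows, so rows that do not move let the fingers close, or fill a call up. It gives the time, the measured TCP pose, the force, the opening and the grip force at its end, in the units of the state.
- state(): the state, without advancing time (a new reading comes with each control period).
- capture(name): name is "scene" or "top" or "wrist"; returns a dict with "img" (400x640x3 uint8, red, green, blue), "mtx" (3x3 intrinsics, pixels), "distortion" ([k1, k2, p1, p2, k3] as OpenCV has them; the pictures are not rectified), "origin" and "rotation" of the camera in the world; the wrist camera has in their place "hand_eye" (4x4, takes a point from camera to tool coordinates, whose origin is the TCP and whose axes are the flange's). Camera axes: x right, y up, looking along -z (the intrinsics and any distortion apply to the point x, -y, -z); pixel columns grow to the right and rows downward; lengths in mm; the calibration is good to about 2 mm. A picture is of the moment at which its call begins: read the wrist's pose just before it. There is no depth.
- job_done(): hands the job in; it is judged then, once.
The state is a dict: "t": time; "joint_positions": joint angles; "joint_velocities": joint speeds; "joint_efforts": joint torques, N m; "tool_pos": TCP position; "orientation": TCP orientation; "ft_force": force on the tool from outside, world axes, zero at the start; "moment": the same for the moment, N m; "width": opening from 0.0 (shut) to 1.0 (fully open); "finger_force": force on a finger pad.
Only numpy, scipy, OpenCV 4.12 (cv2) and the standard library are available. Lean on these libraries where they do the work, as an engineer would, in place of code of your own. Each camera call takes 0.05 s, during which the arm holds its last target. There are 200 camera calls.

## Task

Shut the child-safe match keeper over its matchbox: with the fingertips press down the steel spring bar behind the wooden hood, and while you keep it down push the hood forward over the catch tooth; then push the hood fully home against the end stop and let go, so that the tooth springs up behind it and locks it. Only press and push: grasp and lift nothing, leave the matchbox in its well, and leave the other things around the keeper where they stand.

Things in the scene. Friction and masses are not known exactly. Their poses are not given: they have to be found in the camera images.
- keeper: Match keeper: low wooden trough fixed to the worktop. Origin on the worktop, x along the hood's closing travel, y across, z up. It spans x -190 to +116 mm, 112 mm wide. Side rails from 43 to 56 mm off the middle, 40 mm high; ledges 36 to 43 mm off, 31.5 mm high. Between them a channel 72 mm wide, open from above behind the hood; low rear wall x -190 to -184, 22 mm high.
- catch (a joint): Spring bar and tooth, one steel part that goes straight down wherever it is pressed: 0 = up, to 0.013 m at its stop; 3 N to start, 8 N at the stop; springs back when let go. The tooth blocks the hood until this is above about 0.008 (press to 0.010 or more). A hood lying over the tooth keeps it down by itself.
- hood (a joint): Travel (m) of the sliding wooden hood along keeper +x, starts 0 to 0.020. Its rear face is at keeper x = -0.120 + value, front edge at -0.030 + value. Front edge meets the tooth at 0.030 and covers it from 0.042; the rear face leaves the tooth at 0.132; home at 0.136, against the end stop. Slides with about 1 to 2 N (3 N over the tooth), stays where left.
- hood_tail (a point): Centre of the hood's flat upright rear face, the face to push, 46 mm above the worktop. The hood is 90 mm long and reaches from 32 to 60 mm above the worktop: below 42 mm a foot 84 mm wide between the rails, above it a cap 98 mm wide over the rails.
- bar_rear (a point): Middle of the rear end of the spring bar, on its top face, 30 mm above the worktop when up. The bar is 44 mm wide and runs along the middle of the channel, under the hood, from keeper x -184 to +12 mm. Between here and the hood's rear face it is free to press (64 to 84 mm at the start; fine dark cross lines).
- tooth_top (a point): Centre of the top of the catch tooth, at keeper x 6 mm: 12 mm along the travel, 44 mm wide, stands 9 mm above the bar, top 39 mm above the worktop when up.
- well (a point): Centre of the floor of the keeper's well, 6 mm above the worktop; 80 mm long (keeper x 26 to 106 mm), 72 mm wide. The end stop beyond it (x 106 to 116 mm) is 46 mm high.
- matches: Red matchbox 36x56x16 mm lying loose in the keeper's well; origin at the centre of its underside. Stays there.
- shot_glass: Small clear glass, 47 mm across, 58 mm high, beside the keeper; origin at the centre of its foot. Not to be disturbed.
- espresso_cup: Cream espresso cup upside down, 64x91x50 mm, beside the keeper; origin under its centre. Not to be disturbed.
- adapter: Small pale plug adapter 26x36x31 mm lying on the robot's side of the keeper; origin under its centre. Not to be disturbed.
- timer: Round red and white kitchen timer, 64 mm across, 35 mm high, beyond the end stop; origin under its centre. Not to be disturbed.
Things that resemble listed ones, but are neither listed nor needed, are in the scene too. Of the things shaped like the matches, the red one is meant.

How it is judged:
By the outcome, as a careful person would: the job done as asked, in the order asked, and still so for the second after the job is handed in, with the robot touching nothing.
It also fails if it takes over 42 s, if anything falls off the work surface, if the arm or the gripper's body presses on something with over 40 N, if the wrist force passes 120 N, or if a joint passes its speed limit or range.

## Working session

There is one attempt and no reset: what is moved stays moved. The work goes in short steps, Python scripts to look and compute and a tool call to move; the robot and the scene stay as the last step left them, time stands still between calls to the robot, and variables do not carry over. Pictures are saved under pics/ and viewed, at most 10 in all, crops included, and the job is handed in when it is done.

Besides the shell and the picture viewer there is one more tool, called after "Call:" by a JSON object that holds its "op" and its "data". step_arm: Moves the arm, as the interface text tells. Its arguments: {"type":"object","properties":{"steps":{"type":"array"}},"required":["steps"]}

```bash
mkdir -p pics; ls
python3 - <<'E'
from rig import *
import cv2
for n in("scene","top"):
    c=capture(n); cv2.imwrite(f"pics/{n}0.png",c["img"][:,:,::-1]); print(n,c["mtx"].tolist(),c["distortion"],c["origin"],c["rotation"])
s=state();print(s["t"],s["tool_pos"],s["orientation"],s["ft_force"])
E
```

```text
pics
scene [[455.9348876242807, 0.0, 325.62815573534544], [0.0, 455.9348876242807, 197.83896609910377], [0.0, 0.0, 1.0]] [-0.02706298  0.          0.          0.          0.        ] [145.54720773 819.08373286 639.91182367] [-0.11903655  0.43416323  0.86734713 -0.21222994]
top [[402.39773950881124, 0.0, 319.4884252790167], [0.0, 402.39773950881124, 205.67707332284252], [0.0, 0.0, 1.0]] [-0.0411789  0.         0.         0.         0.       ] [395.73646268 178.25103788 939.70924507] [-0.04153916  0.05232416  0.71014614 -0.70087741]
0.1 [ 163.42640926 -524.89475538  196.05800821] [ 9.88635457e-01  1.50331558e-01 -7.62804594e-05 -5.92042375e-04] [ 0.27684545  0.53047801 -0.35855359]
```

View pics/scene0.png

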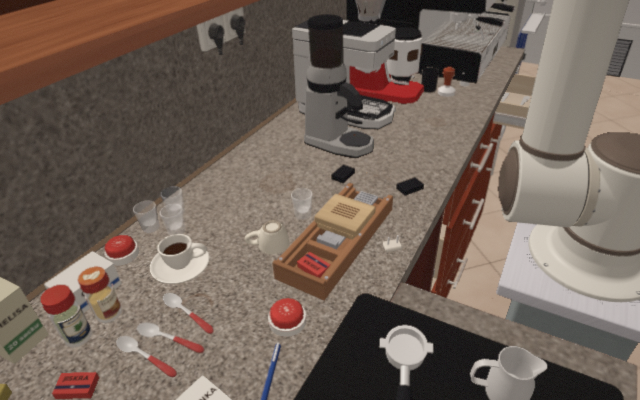

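View pics/top0.png

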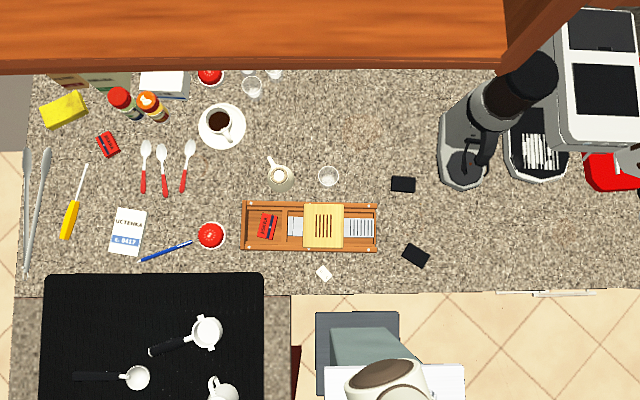

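The scene view shows the keeper around (335,240), with the hood at (345,213) and its well and red matchbox at (313,263). In the top view the keeper spans (241–378, 202–252), the hood is at (323,226), the exposed bar at (360,228) and the well and red box at (267,226). The hood closes toward the image's left. There is another red box at (108,144), but it isn't in the well. The box at (267,226) is, so that is the one meant. Next is an enlarged crop to confirm it and pick corners.

```bash
cat > h.py <<'E'
from rig import *
import cv2, numpy as np
from scipy.spatial.transform import Rotation as R
def Rm(c):
    r=np.array(c["rotation"]); return r if r.shape==(3,3) else R.from_quat(r).as_matrix()
def ray(c,px,z):
    p=cv2.undistortPoints(np.array(px,float).reshape(-1,1,2),c["mtx"],np.array(c["distortion"])).reshape(-1,2)
    d=np.c_[p[:,0],-p[:,1],-np.ones(len(p))]@Rm(c).T
    o=np.array(c["origin"]); return o+d*((z-o[2])/d[:,2])[:,None]
E
python3 - <<'E'
from h import *
c=capture("top"); im=c["img"]
print(ray(c,[(320,200),(420,200),(320,100)],0).round())
crop=im[185:290,230:390]
cv2.imwrite("pics/crop.png",cv2.resize(crop,None,fx=5,fy=5,interpolation=cv2.INTER_CUBIC)[:,:,::-1])
hsv=cv2.cvtColor(im,cv2.COLOR_RGB2HSV)
m=((hsv[...,0]>4)&(hsv[...,0]<24)&(hsv[...,1]>95)).astype(np.uint8); m[:190]=0;m[265:]=0;m[:,:232]=0;m[:,390:]=0
m=cv2.morphologyEx(m,cv2.MORPH_OPEN,np.ones((2,2)))
k=max(cv2.findContours(m,0,2)[0],key=cv2.contourArea); r=cv2.minAreaRect(k); b=cv2.boxPoints(r);print(r,b.tolist())
w=ray(c,b,40);print(w.round(1),[np.linalg.norm(w[i]-w[i-1]).round(1) for i in range(4)])
E
```

```text
[[535. 162.   0.]
 [532. -76.   0.]
 [782. 158.   0.]]
((309.36138916015625, 227.1533660888672), (136.3245849609375, 50.239097595214844), 1.1934894323349) [[240.69065856933594, 250.8477325439453], [241.7371063232422, 200.61952209472656], [378.0321044921875, 203.45899963378906], [376.98565673828125, 253.6872100830078]]
[[416.8 340.1  40. ]
 [529.5 339.   40. ]
 [519.3  31.   40. ]
 [406.4  37.   40. ]] [np.float64(303.2), np.float64(112.7), np.float64(308.1), np.float64(113.1)]
```

View pics/crop.png

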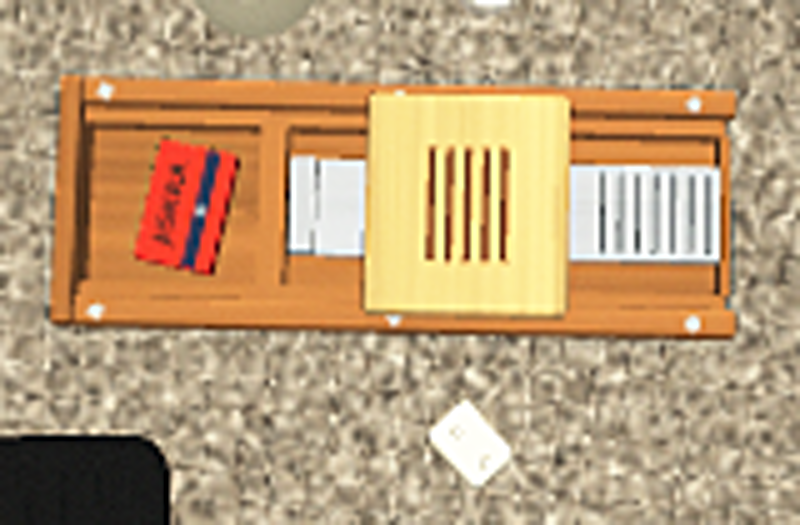

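The crop shows the hood (365–570), the exposed lined bar to its right and the red box lying in the well on the left, all as described. Now the keeper pose from the rail corners.

Run:
```python
from h import *
c=capture("top")
P=lambda L,z: ray(c,[((x+.5)/5-.5+230,(y+.5)/5-.5+185) for x,y in L],z)
rail=P([(735,92),(735,336)],40); end=P([(62,76),(50,325)],46)
hood=P([(369,95),(365,312),(571,96),(566,315)],60); bar=P([(720,167),(720,261)],30); ear=P([(289,154),(288,255)],30); tooth=P([(290,155),(288,250),(314,155),(314,250)],39)
for n,v in dict(rail=rail,end=end,hood=hood,bar=bar,barfront=ear).items(): print(n,v.round(1).tolist())
a=rail.mean(0);b=end.mean(0);u=(b-a)[:2];L=np.hypot(*u);u/=L
print("len",L,"u",u,"yaw",np.degrees(np.arctan2(u[1],u[0])))
k0=(a+b)[:2]/2+u*37   # mid at keeper x=-37
v=np.array([-u[1],u[0]])
f=lambda w:((w[:,:2]-k0)@np.c_[u,v]).round(1).tolist()
print("k0",k0);print("hood",f(hood),"bar",f(bar),"bf",f(ear),"tooth",f(tooth))
for x in(-155,-160,-104):print(x,k0+u*x)
```

```text
rail [[520.4, 34.2, 40.0], [410.6, 37.8, 40.0]]
end [[530.5, 337.3, 46.0], [419.4, 341.4, 46.0]]
hood [[518.3, 199.4, 60.0], [423.0, 202.0, 60.0], [516.7, 110.2, 60.0], [420.5, 114.5, 60.0]]
bar [[487.4, 40.6, 30.0], [444.6, 42.0, 30.0]]
barfront [[495.8, 236.7, 30.0], [450.0, 237.3, 30.0]]
len 303.53842105236566 u [0.03114055 0.99951502] yaw 88.21548969680148
k0 [471.38574199 224.6770019 ]
hood [[-23.8, -47.6], [-24.2, 47.7], [-113.0, -48.9], [-111.7, 47.5]] bar [[-183.5, -21.7], [-183.5, 21.1]] bf [[12.8, -24.0], [12.0, 21.8]] tooth [[11.7, -22.6], [11.4, 20.1], [0.9, -22.8], [-0.2, 19.9]]
-155 [466.5589575   69.75217448]
-160 [466.40325477  64.7545994 ]
-104 [468.1471253  120.72744027]
```

Call:
{"op": "step_arm", "data": {"steps": [[0,0,0.98,0.45,0.85,0,0],[0,0,0.98,0.45,0.85,0,0],[0,0,0.98,0.45,0.85,0,0],[0,0,0.98,0.45,0.85,0,0],[0,0,0.98,0.45,0.85,0,0],[0,0,0.98,0.45,0.85,0,0],[0,0,0.98,0.45,0.85,0,0],[0,0,0.98,0.45,0.85,0,0]]}}

```text
t: 0.87
tool_pos: [253.8, -354.0, 196.6]
orientation: [0.845, 0.534, 0.0, -0.0]
ft_force: [-0.4, -0.7, -0.6]
width: -0.001
finger_force: 0.0
```

Call:
{"op": "step_arm", "data": {"steps": [[0,0,0.98,0.53,0.98,0,0],[0,0,0.98,0.53,0.98,0,0],[0,0,0.98,0.53,0.98,0,0],[0,0,0.98,0.53,0.98,0,0],[0,0,0,0.53,0.98,0,0],[0,0,0,0.53,0.98,0,0],[0,0,0,0.53,0.98,0,0],[0,0,0,0.53,0.98,0,0]]}}

```text
t: 1.53
tool_pos: [359.8, -157.8, 196.7]
orientation: [0.72, 0.694, 0.0, 0.0]
ft_force: [0.2, -0.3, 0.1]
width: -0.004
finger_force: 0.0
```

Call:
{"op": "step_arm", "data": {"steps": [[0,0,0,0.53,0.98,0,0],[0,0,0,0.53,0.98,0,0],[0,0,0,0.53,0.98,-0.3,0],[0,0,0,0.53,0.98,-0.6,0],[0,0,0,0.53,0.98,-0.6,0],[0,0,0,0.53,0.98,-0.6,0],[0,0,0,0.53,0.98,-0.6,0],[0,0,0,0.53,0.98,-0.6,0]]}}

```text
t: 2.2
tool_pos: [465.8, 38.3, 113.4]
orientation: [0.72, 0.694, 0.0, 0.0]
ft_force: [0.1, -1.2, -0.7]
width: 0.001
finger_force: 0.0
```

Call:
{"op": "step_arm", "data": {"steps": [[0,0,0.05,0.03,0.32,0,0],[0,0,0,0,0.32,0,0],[0,0,0,0,0.32,-0.3,0],[0,0,0,0,0.32,-0.5,0],[0,0,0,0,0,-0.6,0],[0,0,0,0,0,-0.6,0],[0,0,0,0,0,-0.5,0],[0,0,0,0,0,0,0]]}}

```text
t: 2.87
tool_pos: [464.6, 68.4, 48.9]
orientation: [0.719, 0.695, -0.001, -0.001]
ft_force: [-1.1, 0.2, 0.3]
width: 0.001
finger_force: 0.0
```

Run:
```python
from h import *
for n,(a,b,e,f) in dict(scene=(150,330,230,430),top=(185,290,230,390)).items():
    im=capture(n)["img"][a:b,e:f]; cv2.imwrite(f"pics/{n}1.png",cv2.resize(im,None,fx=3 if n=="scene" else 5,fy=3 if n=="scene" else 5,interpolation=2)[:,:,::-1])
s=state();print(s["tool_pos"],s["ft_force"])
```

```text
[465.90662857  68.55430482  51.56889269] [0.16681208 0.34526369 0.25084973]
```

View pics/scene1.png

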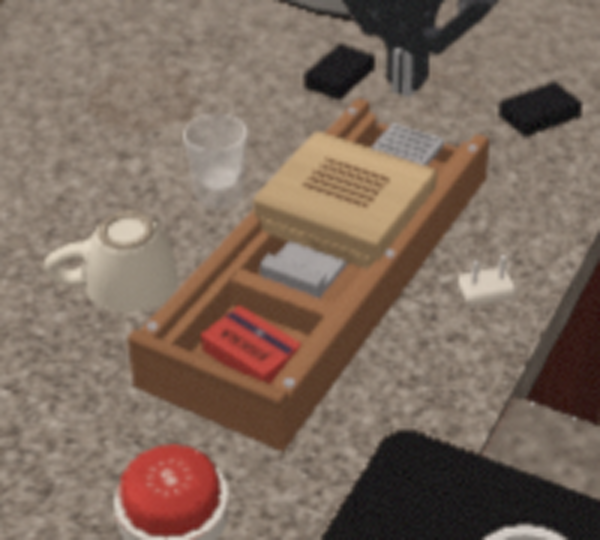

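The scene crop shows the fingertips at about (405,90), which looks a little behind the bar's free part (385–435, 125–160). I'll project the TCP to compare, and also check the top view.

```bash
cat >> h.py <<'E'
def proj(c,p):
    q=(np.atleast_2d(p)-np.array(c["origin"]))@Rm(c); q=q*[1,-1,-1]
    return cv2.projectPoints(q,np.zeros(3),np.zeros(3),c["mtx"],np.array(c["distortion"]))[0].reshape(-1,2)
E
python3 - <<'E'
from h import *
s=state()["tool_pos"];c=capture("scene")
k0=np.array([471.4,224.7]);u=np.array([.03114,.9995])
K=lambda x,z:[*(k0+u*x),z]
print(s.round(1),(proj(c,[s,K(-184,30),K(-113,30),K(-113,60)])-[230,150])*3)
E
```

```text
[465.9  68.6  51.6] [[402.20801232 127.18639312]
 [416.81885374 131.13468124]
 [374.16006148 182.180796  ]
 [374.82913543 148.82284879]]
```

View pics/top1.png

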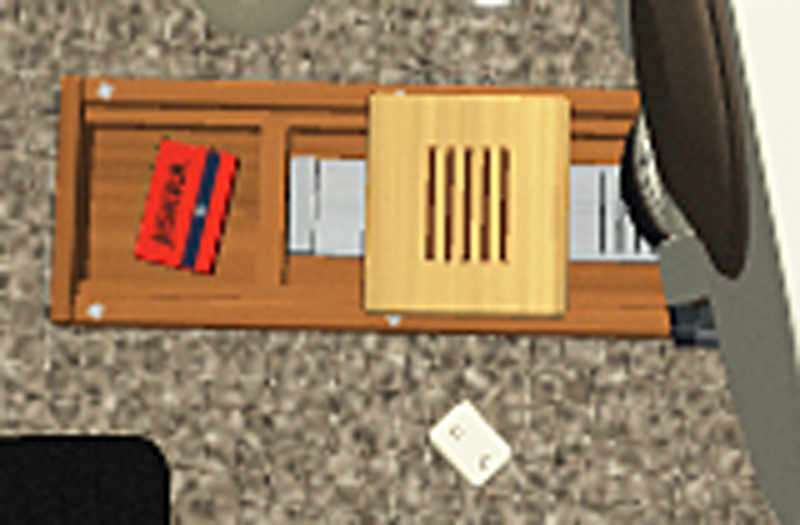

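The projected TCP at (402,127) doesn't match the seen tip at about (405,92). I'll take a fresh close crop.

Run:
```python
from h import *
c=capture("scene");s=state();im=c["img"].copy()
print(s["t"],s["tool_pos"],s["width"],s["joint_positions"])
p=proj(c,[s["tool_pos"]+[0,0,h] for h in(0,19,73)])
a=cv2.resize(im[120:220,320:420],None,fx=6,fy=6,interpolation=2)
for q in p: cv2.circle(a,tuple(int(v) for v in (q-[320,120])*6+3),4,(255,0,0),-1)
cv2.imwrite("pics/s2.png",a[:,:,::-1]); print(p)
```

```text
3.0667 [466.70456579  68.75154191  52.59925958] 0.002962422884065068 [ 1.46266280e-01 -1.08125034e-01 -2.95449052e-01  1.38211606e+00
 -8.06172811e-06  1.74975432e+00]
[[363.71355103 191.96801604]
 [363.95301345 184.87499366]
 [364.66133511 163.80719697]]
```

View pics/s2.png

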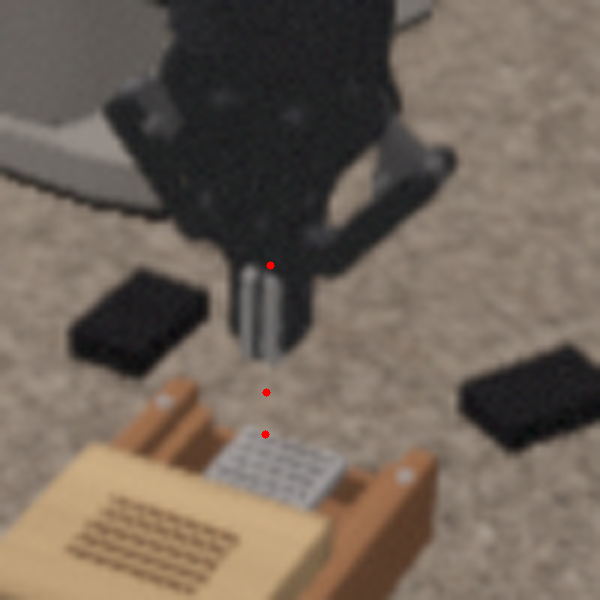

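The seen tip (262,360) lies about 12 px above the projected TCP, so either it is about 33 mm too high or it is farther back. The wrist camera should tell which.

Run:
```python
from h import *
s=state();c=capture("wrist");H=np.array(c["hand_eye"])
T=np.eye(4);T[:3,:3]=R.from_quat(s["orientation"]).as_matrix();T[:3,3]=s["tool_pos"]
M=T@H; c["origin"]=M[:3,3];c["rotation"]=M[:3,:3]; print(M.round(2),H.round(2))
k0=np.array([471.4,224.7]);u=np.array([.03114,.9995]);v=np.array([-u[1],u[0]])
K=lambda x,y,z:[*(k0+u*x+v*y),z]
pts=[K(-113,-49,60),K(-113,49,60),K(-23,-49,60),K(-23,49,60),K(-184,-22,30),K(-184,22,30),K(-190,-56,40),K(-190,56,40),s["tool_pos"]]
p=proj(c,pts);print(p.round())
a=c["img"].copy()
for i,q in enumerate(p):
    if (abs(q)<2000).all(): cv2.circle(a,tuple(int(x) for x in q),3,(0,255,0),-1)
cv2.imwrite("pics/w1.png",a[:,:,::-1])
```

```text
[[ 1.0000e+00  3.0000e-02  1.0000e-02  4.6900e+02]
 [-3.0000e-02  9.5000e-01  3.2000e-01  1.4964e+02]
 [ 0.0000e+00 -3.2000e-01  9.5000e-01  2.2985e+02]
 [ 0.0000e+00  0.0000e+00  0.0000e+00  1.0000e+00]] [[-0.0000e+00  9.5000e-01  3.2000e-01  8.0960e+01]
 [ 1.0000e+00  0.0000e+00  0.0000e+00 -1.1000e-01]
 [ 0.0000e+00  3.2000e-01 -9.5000e-01 -1.7723e+02]
 [ 0.0000e+00  0.0000e+00  0.0000e+00  1.0000e+00]]
[[406. 170.]
 [237. 171.]
 [421. -10.]
 [220. -10.]
 [351. 254.]
 [292. 254.]
 [399. 268.]
 [244. 269.]
 [322. 233.]]
```

View pics/w1.png

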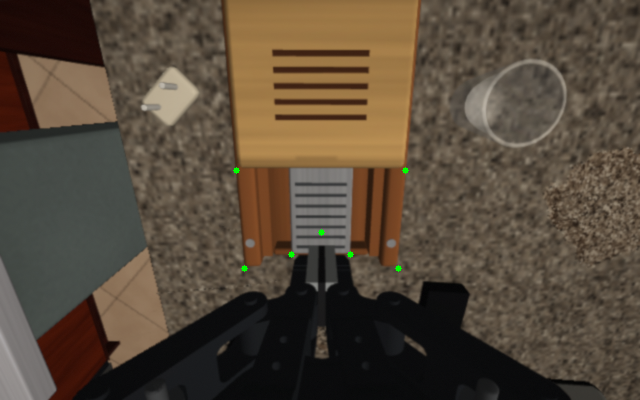

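Keeper points project exactly onto the wrist view, so the arm and keeper poses agree. Only the fingertip end (322,248) differs from the projected TCP (322,233). I'll triangulate the tip from the two views.

Run:
```python
from h import *
s=state();c1=capture("scene");c=capture("wrist");H=np.array(c["hand_eye"])
T=np.eye(4);T[:3,:3]=R.from_quat(s["orientation"]).as_matrix();T[:3,3]=s["tool_pos"]
M=T@H; c["origin"]=M[:3,3];c["rotation"]=M[:3,:3]
print(s["tool_pos"])
for z in(50,60,70,80,90,100): print(z,ray(c1,[(363.5,179.7)],z)[0].round(1),ray(c,[(322,248)],z)[0].round(1))
```

```text
[466.80124671  68.79835028  52.66185841]
50 [488.4  21.8  50. ] [466.7  56.5  50. ]
60 [482.6  35.3  60. ] [466.9  61.7  60. ]
70 [476.7  48.8  70. ] [467.   66.8  70. ]
80 [470.9  62.3  80. ] [467.1  72.   80. ]
90 [465.1  75.8  90. ] [467.2  77.2  90. ]
100 [459.3  89.4 100. ] [467.4  82.4 100. ]
```

The rays meet near z≈88, so the fingertips really end about 35 mm above the reported TCP. I'll descend in small steps and let the force confirm contact.

Call:
{"op": "step_arm", "data": {"steps": [[0,0,0,0,0,-0.3,0],[0,0,0,0,0,-0.3,0],[0,0,0,0,0,-0.2,0],[0,0,0,0,0,0,0],[0,0,0,0,0,-0.2,0],[0,0,0,0,0,0,0],[0,0,0,0,0,0,0],[0,0,0,0,0,0,0]]}}

```text
t: 3.88
tool_pos: [466.3, 68.9, 26.8]
orientation: [0.718, 0.696, 0.0, 0.0]
ft_force: [-0.4, -0.0, 0.6]
width: 0.0
finger_force: 0.0
```

Call:
{"op": "step_arm", "data": {"steps": [[0,0,0,0,0,-0.2,0],[0,0,0,0,0,-0.2,0],[0,0,0,0,0,-0.2,0],[0,0,0,0,0,-0.1,0],[0,0,0,0,0,-0.1,0],[0,0,0,0,0,0,0],[0,0,0,0,0,0,0],[0,0,0,0,0,0,0]]}}

```text
t: 4.55
tool_pos: [466.3, 68.9, 6.8]
orientation: [0.718, 0.696, 0.0, 0.0]
ft_force: [-0.1, -0.5, -0.1]
width: -0.0
finger_force: 0.0
```

Run:
```python
from h import *
c=capture("scene");s=state();print(s["tool_pos"],s["ft_force"])
a=cv2.resize(c["img"][140:240,310:410],None,fx=6,fy=6,interpolation=2)
q=proj(c,[s["tool_pos"]+[0,0,35]])[0]
cv2.circle(a,tuple(int(v) for v in (q-[310,140])*6+3),4,(255,0,0),-1)
cv2.imwrite("pics/s3.png",a[:,:,::-1])
```

```text
[466.38414683  68.91474445   6.91566074] [-0.46435994 -0.51547789 -0.47540782]
```

View pics/s3.png

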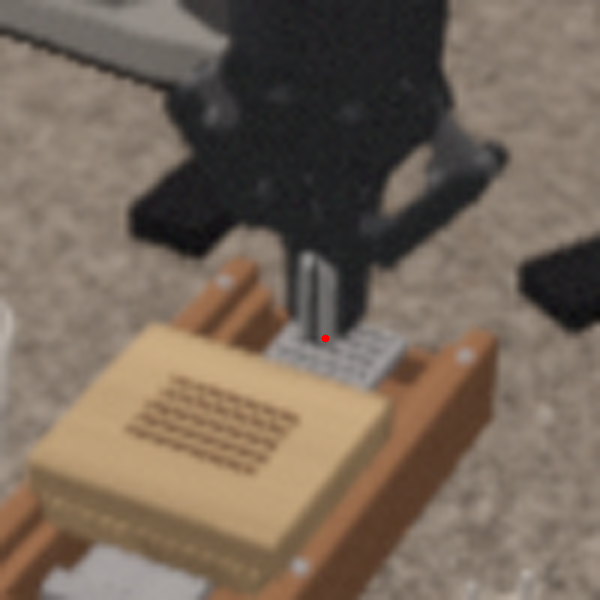

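The fingertip (318,342) is just above the lined bar and centred on it. Now I'll press down gradually.

Call:
{"op": "step_arm", "data": {"steps": [[0,0,0,0,0,-0.15,0],[0,0,0,0,0,-0.15,0],[0,0,0,0,0,-0.15,0],[0,0,0,0,0,-0.05,0],[0,0,0,0,0,0,0],[0,0,0,0,0,0,0],[0,0,0,0,0,0,0],[0,0,0,0,0,0,0]]}}

```text
t: 5.27
tool_pos: [466.3, 68.8, -5.6]
orientation: [0.718, 0.696, 0.0, 0.0]
ft_force: [-0.7, -0.1, 2.9]
width: -0.001
finger_force: 1.3
```

Call:
{"op": "step_arm", "data": {"steps": [[0,0,0,0,0,-0.15,0],[0,0,0,0,0,-0.15,0],[0,0,0,0,0,-0.1,0],[0,0,0,0,0,0,0],[0,0,0,0,0,0,0],[0,0,0,0,0,0,0],[0,0,0,0,0,0,0],[0,0,0,0,0,0,0]]}}

```text
t: 5.93
tool_pos: [466.4, 68.9, -15.8]
orientation: [0.718, 0.696, 0.0, 0.0]
ft_force: [-0.2, -0.4, 6.5]
width: -0.002
finger_force: 3.2
```

Call:
{"op": "step_arm", "data": {"steps": [[0,0,0,0,0,-0.08,0],[0,0,0,0,0,0,0],[0,0,0,0,0,0,0],[0,0,0,0,0.3,0,0],[0,0,0,0,0.3,0,0],[0,0,0,0,0.3,0,0],[0,0,0,0,0,0,0],[0,0,0,0,0,0,0]]}}

```text
t: 6.6
tool_pos: [466.8, 91.9, -17.6]
orientation: [0.718, 0.696, 0.001, 0.0]
ft_force: [-0.7, 0.9, 6.3]
width: 0.002
finger_force: 3.6
```

Call:
{"op": "step_arm", "data": {"steps": [[0,0,0,0,0,-0.05,0],[0,0,0,0,0.2,0,0],[0,0,0,0.01,0.2,0,0],[0,0,0,0.01,0.2,0,0],[0,0,0,0.01,0.2,0,0],[0,0,0,0.01,0.2,0,0],[0,0,0,0,0,0,0],[0,0,0,0,0,0,0]]}}

```text
t: 7.27
tool_pos: [468.4, 115.5, -17.9]
orientation: [0.719, 0.695, 0.0, 0.002]
ft_force: [-0.4, -8.0, 14.8]
width: -0.0
finger_force: 7.3
```

Call:
{"op": "step_arm", "data": {"steps": [[0,0,0,0,0,0.05,0],[0,0,0,0,0,0,0],[0,0,0,0,0,0,0],[0,0,0,0,0,0,0],[0,0,0,0,0,0,0],[0,0,0,0,0,0,0],[0,0,0,0,0,0,0],[0,0,0,0,0,0,0]]}}

```text
t: 7.93
tool_pos: [468.3, 115.6, -17.4]
orientation: [0.719, 0.695, 0.0, 0.001]
ft_force: [1.2, -5.2, 7.4]
width: -0.001
finger_force: 3.6
```

```bash
cat > hood.py <<'E'
from h import *
def hood(out):
    c=capture("scene");s=state();print(s["t"],s["tool_pos"].round(1),s["ft_force"].round(1))
    a=c["img"]; cv2.imwrite(out,cv2.resize(a[150:310,255:415],None,fx=3.7,fy=3.7,interpolation=2)[:,:,::-1])
    t=capture("top")["img"]; cv2.imwrite(out.replace(".","t."),cv2.resize(t[185:290,230:390],None,fx=5,fy=5,interpolation=2)[:,:,::-1])
    ct=capture("top"); hsv=cv2.cvtColor(ct["img"],cv2.COLOR_RGB2HSV)
    m=((hsv[...,0]>17)&(hsv[...,0]<32)&(hsv[...,1]>70)&(hsv[...,2]>190)).astype(np.uint8)
    m[:198]=0;m[258:]=0;m[:,:238]=0;m[:,382:]=0
    k=max(cv2.findContours(m,0,2)[0],key=cv2.contourArea);r=cv2.boundingRect(k);print("hood px",r)
    y=r[1]+r[3]/2-.5
    w=ray(ct,[(r[0]-.5,y),(r[0]+r[2]-.5,y)],60)[:,:2]
    print("front,rear keeper x",((w-[471.4,224.7])@[.03114,.9995]).round(1))
E
python3 -c "
from hood import *
hood('pics/h1.png')"
```

```text
7.9833 [468.3 115.6 -17.4] [ 2.  -5.5  8. ]
hood px (295, 203, 36, 45)
front,rear keeper x [ -5.4 -84.3]
```

Hood travel is now about 24 mm and the bar is close to its stop. I'll keep it pressed and push the hood past the tooth.

Call:
{"op": "step_arm", "data": {"steps": [[0,0,0,0.01,0.2,0,0],[0,0,0,0.01,0.2,0,0],[0,0,0,0.01,0.2,0,0],[0,0,0,0.01,0.2,0,0],[0,0,0,0.01,0.2,0,0],[0,0,0,0,0,0,0],[0,0,0,0,0,0,0],[0,0,0,0,0,0,0]]}}

```text
t: 8.75
tool_pos: [469.0, 141.3, -17.6]
orientation: [0.718, 0.696, 0.0, 0.0]
ft_force: [-0.3, -1.4, 6.6]
width: 0.001
finger_force: 3.6
```

```bash
python3 -c "
from hood import *
hood('pics/h2.png')"
```

```text
8.8 [468.9 141.3 -17.6] [ 0.1 -1.4  7.2]
hood px (283, 203, 31, 44)
front,rear keeper x [ 20.9 -47. ]
```

Call:
{"op": "step_arm", "data": {"steps": [[0,0,0,0.01,0.25,0,0],[0,0,0,0.01,0.25,0,0],[0,0,0,0.01,0.25,0,0],[0,0,0,0,0,0,0],[0,0,0,0,-0.2,0,0],[0,0,0,0,0,0.5,0],[0,0,0,0,0,0.6,0],[0,0,0,0,0,0,0]]}}

```text
t: 9.57
tool_pos: [470.4, 155.4, 12.2]
orientation: [0.718, 0.696, 0.001, 0.001]
ft_force: [0.2, 0.2, 1.1]
width: -0.001
finger_force: 0.0
```

```bash
python3 -c "
from hood import *
hood('pics/h3.png')"
```

```text
9.6167 [470.  155.4  10.9] [-1.   1.1 -0.1]
hood px (275, 203, 28, 44)
front,rear keeper x [ 38.4 -22.9]
```

The hood is over the tooth, at about 68 mm travel, and the fingertips are raised to about 46 mm. Now I'll push it toward home.

Call:
{"op": "step_arm", "data": {"steps": [[0,0,0,0.01,0.3,0,0],[0,0,0,0.01,0.3,0,0],[0,0,0,0.01,0.3,0,0],[0,0,0,0.01,0.3,0,0],[0,0,0,0.01,0.3,0,0],[0,0,0,0.01,0.3,0,0],[0,0,0,0.01,0.3,0,0],[0,0,0,0.01,0.3,0,0]]}}

```text
t: 10.38
tool_pos: [470.9, 215.8, 9.3]
orientation: [0.718, 0.696, -0.0, -0.0]
ft_force: [-1.0, -4.1, -1.6]
width: 0.001
finger_force: 2.1
```

Call:
{"op": "step_arm", "data": {"steps": [[0,0,0,0.01,0.15,0,0],[0,0,0,0.01,0.15,0,0],[0,0,0,0,0.1,0,0],[0,0,0,0,0.08,0,0],[0,0,0,0,0,0,0],[0,0,0,0,0,0,0],[0,0,0,0,0,0,0],[0,0,0,0,0,0,0]]}}

```text
t: 11.05
tool_pos: [472.2, 227.4, 10.2]
orientation: [0.718, 0.696, 0.001, 0.0]
ft_force: [0.4, 1.2, 0.5]
width: -0.003
finger_force: 0.0
```

```bash
python3 -c "
from hood import *
hood('pics/h4.png')"
```

```text
11.1 [472.1 227.2  10. ] [-0.1 -0.6 -0.7]Traceback (most recent call last):
  File "<string>", line 3, in <module>
    hood('pics/h4.png')
    ~~~~^^^^^^^^^^^^^^^
  File "hood.py", line 9, in hood
    k=max(cv2.findContours(m,0,2)[0],key=cv2.contourArea);r=cv2.boundingRect(k);print("hood px",r)
ValueError: max() iterable argument is empty
```

Call:
{"op": "step_arm", "data": {"steps": [[0,0,0,0,0.06,0,0],[0,0,0,0,0.06,0,0],[0,0,0,0,0.06,0,0],[0,0,0,0,0,0,0],[0,0,0,0,0,0,0],[0,0,0,0,0,0,0],[0,0,0,0,0,0,0],[0,0,0,0,0,0,0]]}}

```text
t: 11.87
tool_pos: [471.9, 230.7, 9.8]
orientation: [0.719, 0.695, -0.001, 0.001]
ft_force: [0.1, -6.9, 2.8]
width: -0.002
finger_force: 3.3
```

Contact with the stop shows at 6.9 N. I'll nudge a little more to be sure, then check.

Call:
{"op": "step_arm", "data": {"steps": [[0,0,0,0,0.06,0,0],[0,0,0,0,0,0,0],[0,0,0,0,0,0,0],[0,0,0,0,0,0,0],[0,0,0,0,0,0,0],[0,0,0,0,0,0,0],[0,0,0,0,0,0,0],[0,0,0,0,0,0,0]]}}

```text
t: 12.53
tool_pos: [471.8, 230.7, 9.8]
orientation: [0.719, 0.695, -0.002, 0.002]
ft_force: [0.6, -15.2, 5.5]
width: 0.003
finger_force: 7.4
```

The hood is hard against the stop: 15 N and no movement. I'll back off, rise and clear the view.

Call:
{"op": "step_arm", "data": {"steps": [[0,0,0,0,-0.4,0,0],[0,0,0,0,-0.8,0,0],[0,0,0,0,-0.8,0.3,0],[0,0,0,0,0,0.9,0],[0,0,0,0,0,0.95,0],[0,0,0,-0.3,-0.5,0.95,0],[0,0,0,-0.4,-0.9,0.9,0],[0,0,0,-0.4,-0.9,0.9,0]]}}

```text
t: 13.2
tool_pos: [443.7, 125.3, 133.1]
orientation: [0.718, 0.696, 0.0, -0.0]
ft_force: [0.6, 0.4, 0.3]
width: -0.003
finger_force: 0.0
```

Call:
{"op": "step_arm", "data": {"steps": [[0,0,0,-0.4,-0.95,0.5,0],[0,0,0,-0.4,-0.95,0,0],[0,0,0,-0.4,-0.95,0,0],[0,0,0,-0.4,-0.95,0,0],[0,0,0,-0.4,-0.95,0,0],[0,0,0,-0.4,-0.95,0,0],[0,0,0,-0.4,-0.95,0,0],[0,0,0,0,0,0,0]]}}

```text
t: 13.87
tool_pos: [372.9, -43.1, 145.0]
orientation: [0.719, 0.695, 0.0, 0.0]
ft_force: [-0.3, 1.0, 0.4]
width: 0.001
finger_force: 0.0
```

Run:
```python
from h import *
c=capture("top");s=state();print(s["t"],s["tool_pos"])
t=cv2.resize(c["img"][185:290,230:390],None,fx=3.7,fy=3.7,interpolation=2)
q=cv2.resize(capture("scene")["img"][150:310,255:415],None,fx=2.1,fy=2.1,interpolation=2)
o=np.zeros((600,592,3),np.uint8);o[:150+0]=0
t=cv2.resize(t,(400,262));o[:262,:400]=t;o[264:600,:336]=q[:336]
cv2.imwrite("pics/fin.png",o[:,:,::-1])
```

```text
13.9167 [373.73392358 -41.94680752 144.90845677]
```

View pics/fin.png

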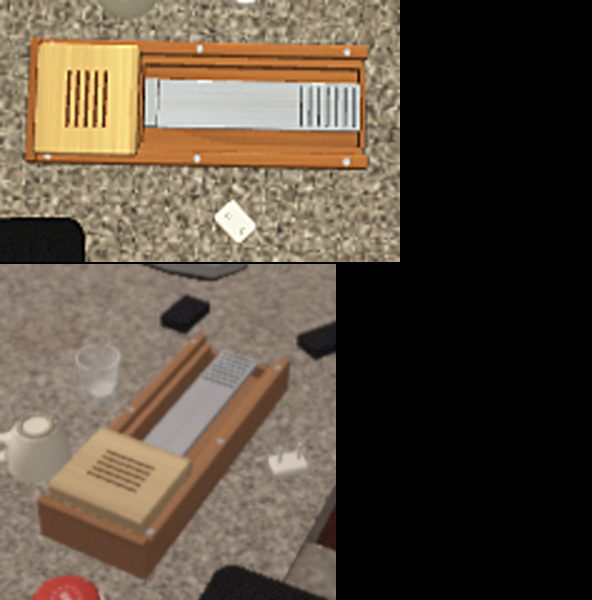

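The hood (35–140, 40–155) is home at the end stop. The tooth (145–158, 78–125) is up and visible just behind it, and the things around the keeper haven't moved.

```bash
python3 -c "
from rig import *
print(job_done())"
```

```text
the job is handed in; nothing more can be done
None
```

The match keeper is shut and the job is handed in: the hood is home against the end stop with the tooth up behind it, and the cup, glass, adapter and timer look unmoved; the matchbox is under the hood, so I couldn't see it at the end.

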